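Fetch the wide spacer from under the drying rack with the reacher

TASK

Three round wooden spacers stand under the low rack of metal rods, out of the hand's reach. Take the reacher by its leaning handle, squeeze its trigger to grip the widest spacer between the jaws under the rack, bring it out and stand it upright in the tray on top of the rack, touching it only with the reacher. Finally stand the reacher on its foot on the open bench and let go; leave the other two spacers and everything else where they are.

Things in the scene. Friction and masses are not known exactly. Their poses are not given: they have to be found in the camera images.
- reacher: hand-held reacher, 0.27 kg, loose, standing on its foot. Origin: centre of the foot's underside; x along the shaft to the jaws, z up. Grey foot 120 (x) x 40 mm, 39 high; 12 mm shaft, axis 34 mm up, to x = 155; crosshead there 50 wide, top 42 mm up. Handle (rear grip bar, front trigger bar, both 24 mm wide) leans back 30 deg from vertical, along (-0.5, 0, 0.866). Mass centre over the foot
- grip_point (a point): on the reacher at (0, 0, 95) mm, midway between the outer faces of grip bar and released trigger, 29 mm to each (58 over both). These faces are parallel to the leaning axis: to take them squarely the gripper leans back 30 deg too and closes along (0.866, 0, 0.5) of the reacher. Faces reach at least 24 mm up and down the axis
- trigger_front (a point): centre of the trigger bar's front face; moves with the trigger. As the fixed grip bar follows the rear finger, squeezing n mm with a centring gripper shifts the whole reacher n/2 mm along its closing direction (forward and slightly up)
- trigger (a joint): trigger travel, m: 0 released, 0.016 squeezed fully (42 mm over both bars). Spring 10.5 N at 0, 16 N at 0.016, opens the jaws when let go; force beyond the spring's goes to the jaws, about half to each. A light squeeze of 2 to 3 mm (55 mm over both) carries the reacher with jaws still open. Jaws meet the wide spacer at about 0.012 (46 mm over both)
- jaw_center (a point): point on the reacher midway between the jaws where a spacer is taken, at (200, 0, 21) mm of the reacher's frame
- jaw_left: left (+y) jaw, black, 6 mm thick, 12 to 30 mm above the foot's underside, reaching to x = 223 mm of the reacher, small inward toe at the tip. Origin at its pivot, (155, 17, 0) mm of the reacher. Trigger released: each jaw splayed 0.30 rad, 62 mm clear between toes, 80 mm over the outsides; closes 0.025 rad per mm of trigger; parallel and 28 mm apart at travel 0.012
- jaw_right: right (-y) jaw, mirror image of the left one, pivot at (155, -17, 0) mm of the reacher
- spacer_wide: the widest of three round solid wooden spacers: diameter 28 mm, height 36 mm; origin at the centre of its underside, z up along its axis. Standing upright on the bench under the rack. 30 g
- spacer_middle: look-alike spacer: diameter 22 mm, height 36 mm; origin at the centre of its underside, z up along its axis. Standing upright on the bench under the rack. 30 g
- spacer_narrow: look-alike spacer: diameter 16 mm, height 36 mm; origin at the centre of its underside, z up along its axis. Standing upright on the bench under the rack. 30 g
- rack: low drying rack, wooden sides and metal rods on top, fixed. Origin on the bench under its centre; 210 mm deep (x), 278 wide (y), open front towards its own -x. Side battens at y = +-130 mm, 18 thick; ten 6 mm rods along y, 22 mm pitch; gap under them 71 mm high, top at 77 mm. The spacers stand under it in a row across, about 72 mm apart, 60 to 80 mm behind the front edge
- tray: shallow square dark wooden tray, fixed on top of the rack near its back. Origin at the centre of its underside, 77 mm above the bench; axes parallel to the rack's. 90 x 90 mm outside, 14 mm high, wall 5 mm
- tray_in (a point): centre of the tray's inner floor
- wax_tin: round tin, 70 mm across, 29 mm high, bystander; origin at the centre of its underside
- glue_brush: flat wooden glue brush, 236 mm long, bystander lying on the bench; origin at the centre of its underside
- masking_tape: roll of masking tape, 98 mm across, 25 mm high, bystander; origin at the centre of its underside

How it is judged:
By the outcome, as a careful person would: the job done as asked, in the order asked, and still so for the second after the job is handed in, with the robot touching nothing.
It also fails if it takes over 50 s, if anything falls off the work surface, if the arm or the gripper's body presses on something with over 40 N, if the wrist force passes 120 N, or if a joint passes its speed limit or range.

ROBOT

A 6-joint arm with a two-finger parallel gripper is mounted at the origin on a cart in front of the work surface, level with it; the furniture and walls round the work are solid. World frame = base frame: x ahead of the robot, y to its left, z up, the work surface at z = 0. Lengths are in mm, angles in rad, forces in N, time in s.
With the tool pointing down it reaches from about 425 to 925 mm from the base axis. Payload 12.5 kg.
Tool frame: the origin (TCP) lies between the finger pads; the fingertips stand 19 mm ahead of it and the grasp point (between the pads) is the TCP; z points along the fingers, y is the line along which they close (so a half turn about z gives the same grasp; the last joint's range is limited). The gripper opens to 85 mm and grips with 20 to 120 N. Pads are 22 mm wide; open, the fingers measure 114 mm over their backs; the gripper's body (76 mm by 85 mm) begins 54 mm behind the grasp point. The pads swing forward as they close: fully open they stand 13 mm farther back than shut.
Start: joints at [-0.106, 0.491, 1.559, -0, 1.092, -0.106], TCP at [625.014, 0.021, 250.327] pointing down, gripper open.
Joint ranges: [-3.1, 3.1], [-0.84, 2.19], [0.05, 2.79], [-1.13, 4.28], [0.06, 2.93], [-2.69, 2.69]. Speed limits (rad/s): [2.22, 2.22, 2.79, 3.14, 3.14, 3.14].

INTERFACE

Orientations are given as a unit quaternion [w, x, y, z].
In Python, from rig import readout, snapshot, get_calibration, arm gives the robot as it stands.
- The arm moves only by the tool carry_out, never from a script. Its argument "commands" is a list of rows, each a list of 3 entries, a list of its own where there are three numbers: the shift along the tool's x, y, z each as a share of 50 cm, from -1 to 1, then the turn, a rotation vector about the tool's x, y, z each as a share of 180 degrees, from -1 to 1, then the opening, from 0 (shut) to 1 (fully open). In form: [[[x, y, z], [ax, ay, az], claw], ...]. A call has 1 to 20 rows; each row is the pose to reach, as a shift and turn from the pose commanded when the call began, along the tool's axes at that moment, turning the shorter way round; what a row does not reach only later rows make up. A row lasts 1/8 s, in which the tool goes at most 62.5 mm and 10.7 degrees, less where a joint would pass 70% of its speed; a pose out of reach is approached as far as the arm can. A call with a number of a shift or a turn outside -1 to 1 is refused whole. A call with a gripper value outside its range is refused whole. The fingers move at their own pace and stop on an object; "grip_force" is the grip in N (left out, the last holds). Time passes only in rows, so rows that repeat a pose let the fingers close. It gives the time, the measured TCP pose, the force, the opening and the grip force at its end, in the units of the state.
- readout.get_obs(): the state, without advancing time (a new reading comes with each control period).
- snapshot(name): name is "scene" or "side" or "wrist"; returns (picture, depth): 400x640x3 uint8, red, green, blue; 400x640 float32, mm along the optical axis (not along the pixel's ray), 0 where there is no reading.
- get_calibration(name): a dict with "intrinsics" (3x3 intrinsics, pixels), "position" and "orientation" of the camera in the world; the wrist camera has in their place "tool_from_camera" (4x4, takes a point from camera to tool coordinates, whose origin is the TCP and whose axes are the flange's). Camera axes: x right, y down, z forward; pixel columns grow to the right and rows downward; lengths in mm; the calibration is good to about 2 mm. A picture is of the moment at which its call begins: read the wrist's pose just before it. get_calibration takes no time and is no camera call.
- arm.close_job(): hands the job in; it is judged then, once.
The state is a dict: "time": time; "joint_positions": joint angles; "dq": joint speeds; "joint_efforts": joint torques, N m; "tcp_pos": TCP position; "tool_rot": TCP orientation; "ft_force": force on the tool from outside, world axes, zero at the start; "ft_torque": the same for the moment, N m; "finger_gap": opening from 0.0 (shut) to 1.0 (fully open); "grasp_force": force on a finger pad.
Only numpy, scipy, OpenCV 4.12 (cv2) and the standard library are available. Lean on these libraries where they do the work, as an engineer would, in place of code of your own. Each camera call takes 0.05 s, during which the arm holds its last target. There are 200 camera calls.

## Working session

There is one attempt and no reset: what is moved stays moved. The work goes in short steps, Python scripts to look and compute and a tool call to move; the robot and the scene stay as the last step left them, time stands still between calls to the robot, and variables do not carry over. Pictures are saved under pics/ and viewed, at most 10 in all, crops included, and the job is handed in when it is done.

Besides the shell and the picture viewer there is one more tool, called in YAML: its name, and indented under it one key for each argument. carry_out: Moves the arm, as the interface text tells. Shift numbers are shares of 50 cm and turn numbers shares of 180 degrees, none past 1 either way. Its arguments: {"type":"object","properties":{"commands":{"type":"array","items":{"type":"array"}},"grip_force":{"type":"number"}},"required":["commands"]}

```bash
mkdir -p pics; ls
cat > h.py <<'E'
import numpy as np, cv2
from rig import readout, snapshot, get_calibration, arm
from scipy.spatial.transform import Rotation as R
def rot(q): q=np.array(q); return R.from_quat([q[1],q[2],q[3],q[0]])
def cloud(name):
    o=readout.get_obs(); p,d=snapshot(name); c=get_calibration(name); K=np.array(c["intrinsics"])
    v,u=np.mgrid[0:400,0:640]; P=np.stack([(u-K[0,2])/K[0,0]*d,(v-K[1,2])/K[1,1]*d,d],-1)
    if name=="wrist":
        T=np.array(c["tool_from_camera"]); P=P@T[:3,:3].T+T[:3,3]; W=P@rot(o["tool_rot"]).as_matrix().T+np.array(o["tcp_pos"])
    else:
        q=np.array(c["orientation"]); M=rot(q).as_matrix() if q.size==4 else q
        W=P@M.T+np.array(c["position"])
    W[d==0]=np.nan
    return p,d,W
E
python3 - <<'E'
from h import *
for n in ["scene","side","wrist"]:
    p,d,W=cloud(n); np.savez(f"{n}0.npz",p=p,W=W); cv2.imwrite(f"pics/{n}0.png",p[:,:,::-1]); c=get_calibration(n); print(n,c)
print(readout.get_obs())
E
```

```text
pics
scene {'intrinsics': array([[482.38541253,   0.        , 327.15545382],
       [  0.        , 482.38541253, 199.98818616],
       [  0.        ,   0.        ,   1.        ]]), 'position': array([ 140.83641472, -684.74534501, 1119.73756057]), 'orientation': array([-0.32331676,  0.90310145, -0.26855855,  0.08803605])}
side {'intrinsics': array([[385.48513117,   0.        , 318.43632751],
       [  0.        , 385.48513117, 201.56950619],
       [  0.        ,   0.        ,   1.        ]]), 'position': array([ 331.57559149, -771.41632986,  615.62770463]), 'orientation': array([-0.4757354 ,  0.86692427, -0.12948081,  0.07316316])}
wrist {'intrinsics': array([[293.97047434,   0.        , 317.22508511],
       [  0.        , 293.97047434, 196.49224445],
       [  0.        ,   0.        ,   1.        ]]), 'tool_from_camera': array([[-2.03434472e-04, -9.44731338e-01, -3.27845477e-01,
         8.49148259e+01],
       [ 9.99999895e-01, -3.26649010e-04,  3.20764240e-04,
        -1.54592691e+00],
       [-4.10126430e-04, -3.27845378e-01,  9.44731306e-01,
        -1.23264429e+02],
       [ 0.00000000e+00,  0.00000000e+00,  0.00000000e+00,
         1.00000000e+00]])}
{'time': 0.15, 'joint_positions': array([-1.05619517e-01,  4.91417057e-01,  1.55927401e+00, -6.06805876e-06,
        1.09170387e+00, -1.05617361e-01]), 'dq': array([-0.00167716, -0.00199752, -0.00218881,  0.00011089,  0.00214131,
       -0.00019504]), 'joint_efforts': array([ 2.22927323e-03, -6.18710160e+01, -2.61691117e+01, -6.12520193e-05,
        3.21192107e-03,  1.30420885e-04]), 'tcp_pos': array([6.24867975e+02, 2.32426788e-02, 2.49876696e+02]), 'tool_rot': array([-3.10278423e-04,  7.07106497e-01,  7.07106952e-01, -2.54258438e-04]), 'ft_force': array([0.25804264, 0.58831143, 0.34232023]), 'ft_torque': array([ 0.04327178, -0.00641691,  0.01785536]), 'grasp_force': 0.0, 'finger_gap': 0.9976076197962815}
```

View pics/scene0.png

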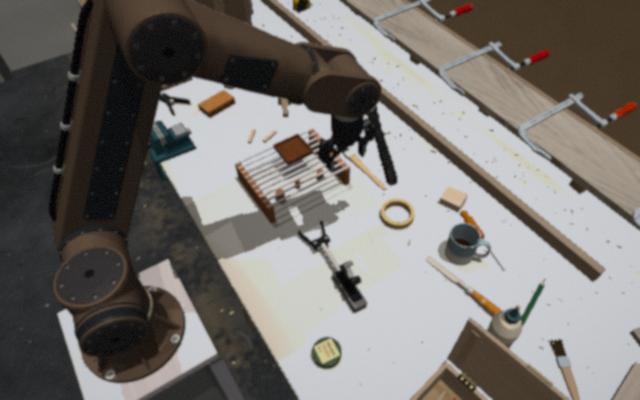

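View pics/side0.png

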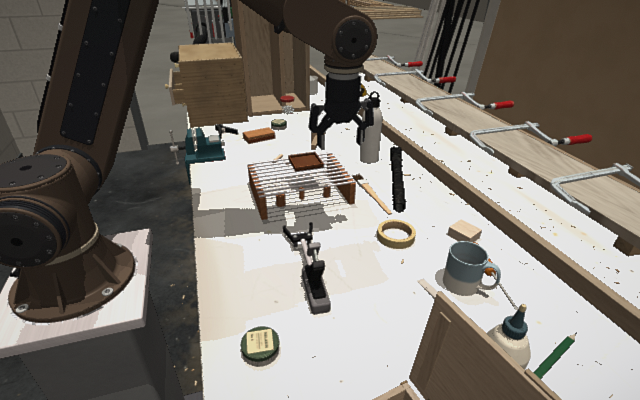

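The side view shows the rack at about (300,185) with its open front facing the camera. The spacers are at (281,200), (303,195) and (327,190), and the left one looks widest. The reacher's foot is at (317,295) and its jaws at (297,235). Next I'll measure in the clouds.

Run:
```python
from h import *
a=np.load("side0.npz"); p,W=a["p"],a["W"]
big=cv2.resize(p[130:330,200:440],(800,667)[:2] if 0 else (720,600),interpolation=cv2.INTER_CUBIC); cv2.imwrite("pics/crop.png",big[:,:,::-1])
for n,(u,v) in dict(sp1=(281,200),sp2=(303,195),sp3=(327,190),foot=(318,303),handle=(316,270),jl=(288,237),jr=(309,233),tray=(305,161),rl=(262,210),rr=(352,198),tape=(396,240),tin=(260,345)).items(): print(n,W[v,u].round(0))
# top-down map, 2mm/pixel: height colours
for nm in ["side","scene"]:
    W=np.load(nm+"0.npz")["W"].reshape(-1,3); pp=np.load(nm+"0.npz")["p"].reshape(-1,3)
    m=(W[:,0]>350)&(W[:,0]<950)&(W[:,1]>-450)&(W[:,1]<350)&(W[:,2]<140)&(W[:,2]>6); w=W[m]; c=pp[m]
    im=np.full((600,800,3),255,np.uint8)
    o=np.argsort(w[:,2]); w=w[o]
    hc=cv2.applyColorMap((np.clip(w[:,2]/130,0,1)*255).astype(np.uint8).reshape(-1,1),cv2.COLORMAP_JET)[:,0]
    for (x,y,z),cc in zip(w,hc): cv2.circle(im,(int(y+450),int(950-x)),1,cc.tolist(),-1)
    cv2.imwrite(f"pics/top_{nm}.png",im)
```

```text
sp1 [507. 156.  24.]
sp2 [578. 179.  15.]
sp3 [649. 167.  27.]
foot [ 492. -254.   30.]
handle [ 494. -234.  101.]
jl [488. -10.  17.]
jr [534. -43.  44.]
tray [608. 262.  84.]
rl [443. 106.  34.]
rr [707. 110.  22.]
tape [ 738. -110.   26.]
tin [ 364. -318.   30.]
```

View pics/crop.png

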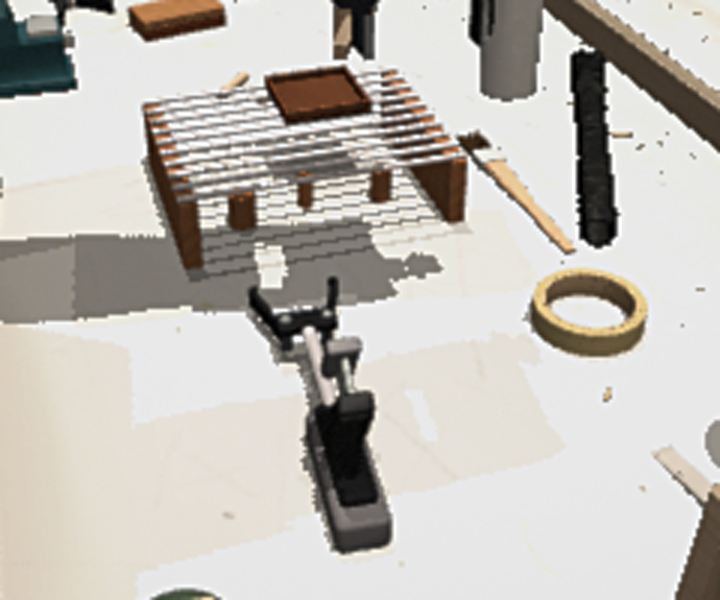

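View pics/top_side.png

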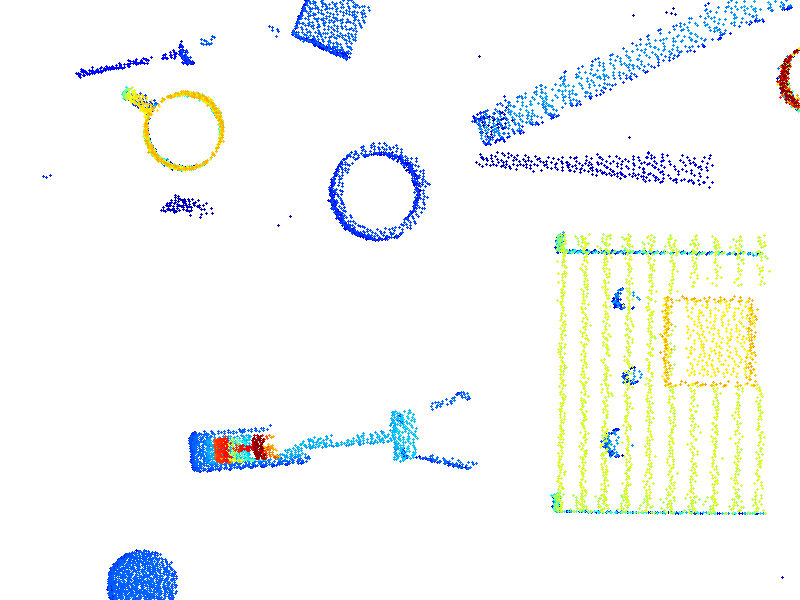

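The top map (col = y+450, row = 950-x) shows the rack nearly axis aligned with its front at y≈107, spacers near (507,165), (578,180) and (649,167), the tray at (609,260), and the reacher pointing along +y. Now I'll fit them precisely.

```bash
cat >> h.py <<'E'
from scipy.optimize import least_squares
def fit(W):
    W=W.reshape(-1,3); W=W[~np.isnan(W).any(1)]; s=lambda a,b,c,d,e,f: W[(W[:,0]>a)&(W[:,0]<b)&(W[:,1]>c)&(W[:,1]<d)&(W[:,2]>e)&(W[:,2]<f)]
    for i,x in enumerate((507,575,650)):
        q=s(x-25,x+25,140,215,6,34)
        if len(q)<15: continue
        for k in range(3):
            r=least_squares(lambda t:np.hypot(q[:,0]-t[0],q[:,1]-t[1])-t[2],[x,172,11],loss="soft_l1",f_scale=1).x
            q=q[abs(np.hypot(q[:,0]-r[0],q[:,1]-r[1])-r[2])<3]
        print("spacer",r.round(1),len(q),"xrange",np.percentile(q[:,0],[2,98]).round(1))
    q=s(540,680,205,320,86,99)
    if len(q)>50: print("tray rect",cv2.minAreaRect(q[:,:2].astype(np.float32)),"floor z",np.median(s(590,630,245,275,70,99)[:,2]).round(1),"top",np.percentile(q[:,2],95).round(1))
    q=s(420,730,95,320,70,82)
    if len(q)>50: print("rack rect",cv2.minAreaRect(q[:,:2].astype(np.float32)),"z",np.percentile(q[:,2],90).round(1))
    q=s(440,560,-300,-110,25,36.5); t=s(470,540,-60,-20,38,46)
    if len(t)>10: print("crosshead",np.median(t,0).round(1),cv2.minAreaRect(t[:,:2].astype(np.float32)))
    sh=s(480,530,-125,-75,36,43); print("shaft",sh.mean(0).round(1),len(sh))
    print("foot",cv2.minAreaRect(s(440,560,-280,-110,8,37)[:,:2].astype(np.float32)),"footend y",np.percentile(s(440,560,-280,-150,12,32)[:,1],2).round(1))
E
python3 - <<'E'
from h import *
for n in ["side","scene","wrist"]:
    print("==",n); W=np.load(n+"0.npz")["W"]; fit(W)
    q=W.reshape(-1,3); q=q[(abs(q[:,0]-600)<150)&(q[:,1]>-300)&(q[:,1]<80)&(abs(q[:,2])<8)]; print("bench z",np.median(q[:,2]))
E
```

```text
== side
spacer [507.2 169.1  13.3] 79 xrange [493.8 520.6]
spacer [   1028.3 -104989.5  105168.2] 24 xrange [567.4 578.2]
spacer [651.  176.5  10.6] 58 xrange [640.7 660.8]
tray rect ((608.714599609375, 258.9581298828125), (96.41098022460938, 90.19306182861328), 89.82154846191406) floor z 82.8 top 92.9
rack rect ((576.2491455078125, 212.1842498779297), (277.8648986816406, 212.8506317138672), 0.5922395586967468) z 78.5
crosshead [514.4 -47.7  41.7] ((514.6097412109375, -46.19750213623047), (26.672170639038086, 49.123191833496094), 87.012451171875)
shaft [509.1 -98.6  39.2] 49
foot ((503.2823181152344, -186.74081420898438), (146.75921630859375, 40.211402893066406), 85.1827392578125) footend y -259.2
bench z 1.601729533100638
== scene
spacer [506.3 168.7  13. ] 39 xrange [493.  516.4]
spacer [572.4 161.2  18.2] 13 xrange [557.8 579.4]
spacer [651.6 185.1  19.3] 27 xrange [636.7 656.2]
tray rect ((608.0421142578125, 258.59515380859375), (93.15384674072266, 94.80517578125), 1.224237084388733) floor z 81.9 top 94.2
rack rect ((575.9385986328125, 211.58287048339844), (279.6092529296875, 211
[... 262 characters left out ...]
8181152344, 41.8437614440918), 85.82978057861328) footend y -259.0
bench z 0.8824689209487815
== wrist
spacer [507.1 168.9  13.7] 226 xrange [500.9 520.9]
spacer [  23559.5 -121616.9  123942.9] 60 xrange [569.  581.6]
spacer [650.9 175.1  10.9] 79 xrange [640.2 657.9]
rack rect ((576.8538818359375, 135.00018310546875), (58.05487823486328, 278.0235595703125), 89.98043823242188) z 77.1
crosshead [515.  -43.6  41.1] ((514.5955810546875, -45.72423553466797), (26.59602928161621, 48.861175537109375), 85.25513458251953)
shaft [511.7 -94.   38.6] 226
foot ((514.1878051757812, -185.15277099609375), (147.61219787597656, 19.17109489440918), 85.83837127685547) footend y -255.1
bench z 0.9584512524542674
```

```bash
cat >> h.py <<'E'
def tool(yaw,opt):  # yaw deg of reacher x axis in world
    c,s=np.cos(np.radians(yaw)),np.sin(np.radians(yaw)); X=np.array([c,s,0]); Y=np.array([-s,c,0]); Z=np.array([0,0,1.])
    y=opt*(.866*X+.5*Z); z=.5*X-.866*Z; return R.from_matrix(np.stack([np.cross(y,z),y,z],1))
def row(p,yaw,opt,p0=None,r0=None):
    o=readout.get_obs(); p0=np.array(o["tcp_pos"]) if p0 is None else np.array(p0); r0=rot(o["tool_rot"]) if r0 is None else r0
    return (r0.inv().apply(np.array(p)-p0)/500).round(4),((r0.inv()*tool(yaw,opt)).as_rotvec()/np.pi).round(4)
E
python3 - <<'E'
from h import *
for opt in (1,-1):
  for yaw,q1,b in ((85.5,-.45,2.05),(90,-.1,2.05),(90,.1,1.8),(90,.1,2.3)):
    M=(R.from_euler("Y",b)).inv()*R.from_euler("Z",q1).inv()*tool(yaw,opt)*R.from_euler("z",90,degrees=True).inv()
    print(opt,yaw,q1,b,M.as_euler("ZYZ").round(2))
  for p in ((502-8,-199-60,250),(502-4,-199-50,95+86),): print(p,row(p,85.5,opt,p0=[625.014,.021,250.327]))
E
```

```text
1 85.5 -0.45 2.05 [ 0.5   1.33 -2.12]
1 90 -0.1 2.05 [ 0.56  1.21 -1.91]
1 90 0.1 1.8 [ 0.54  1.32 -1.6 ]
1 90 0.1 2.3 [ 0.68  0.91 -1.92]
(494, -259, 250) (array([-0.518 , -0.262 ,  0.0008]), array([-0.1345,  0.1239, -0.4633]))
(498, -249, 181) (array([-0.4981, -0.2539,  0.1388]), array([-0.1345,  0.1239, -0.4633]))
-1 85.5 -0.45 2.05 [0.5  1.33 1.02]
-1 90 -0.1 2.05 [0.56 1.21 1.24]
-1 90 0.1 1.8 [0.54 1.32 1.54]
-1 90 0.1 2.3 [0.68 0.91 1.22]
(494, -259, 250) (array([-0.518 , -0.262 ,  0.0008]), array([0.1265, 0.1373, 0.5117]))
(498, -249, 181) (array([-0.4981, -0.2539,  0.1388]), array([0.1265, 0.1373, 0.5117]))
```

carry_out:
  commands:
    - [[-0.518,-0.262,0.001],[0.1265,0.1373,0.5117],1]
    - [[-0.518,-0.262,0.001],[0.1265,0.1373,0.5117],1]
    - [[-0.518,-0.262,0.001],[0.1265,0.1373,0.5117],1]
    - [[-0.518,-0.262,0.001],[0.1265,0.1373,0.5117],1]
    - [[-0.518,-0.262,0.001],[0.1265,0.1373,0.5117],1]
    - [[-0.518,-0.262,0.001],[0.1265,0.1373,0.5117],1]
    - [[-0.518,-0.262,0.001],[0.1265,0.1373,0.5117],1]
    - [[-0.518,-0.262,0.001],[0.1265,0.1373,0.5117],1]
    - [[-0.518,-0.262,0.001],[0.1265,0.1373,0.5117],1]
    - [[-0.518,-0.262,0.001],[0.1265,0.1373,0.5117],1]
    - [[-0.518,-0.262,0.001],[0.1265,0.1373,0.5117],1]
    - [[-0.518,-0.262,0.001],[0.1265,0.1373,0.5117],1]
    - [[-0.498,-0.254,0.139],[0.1265,0.1373,0.5117],1]
    - [[-0.498,-0.254,0.139],[0.1265,0.1373,0.5117],1]
    - [[-0.498,-0.254,0.139],[0.1265,0.1373,0.5117],1]

```text
time: 2.02
tcp_pos: [498.4, -249.1, 181.6]
tool_rot: [-0.259, 0.965, -0.037, 0.011]
ft_force: [-0.0, 0.1, 0.8]
finger_gap: 1.005
grasp_force: 0.0
```

Run:
```python
from h import *
o=readout.get_obs(); print(o["time"],o["tcp_pos"],o["joint_positions"].round(2),(rot(o["tool_rot"]).inv()*tool(85.5,-1)).as_rotvec().round(3))
p,d,W=cloud("wrist"); np.savez("w1.npz",p=p,W=W); cv2.imwrite("pics/w1.png",p[:,:,::-1])
T=tool(85.5,-1)
w=W.reshape(-1,3); t=np.stack([(w-[502,-199,0])@np.array(a) for a in ([.0785,.9969,0],[-.9969,.0785,0],[0,0,1])],1)
t=t[~np.isnan(t).any(1)]
# handle in reacher frame
h=t[(abs(t[:,1])<25)&(t[:,2]>80)&(t[:,2]<140)&(abs(t[:,0])<110)]
c=h[:,0]*.866+(h[:,2]-95)*.5; print("handle n",len(h),"y",np.percentile(h[:,1],[3,50,97]).round(1),"closing coord",np.percentile(c,[1,5,25,50,75,95,99]).round(1),"z max",h[:,2].max())
s=t[(abs(t[:,1])<12)&(t[:,2]>34)&(t[:,2]<43)&(t[:,0]>75)&(t[:,0]<135)]; print("shaft y",np.polyfit(s[:,0],s[:,1],1),len(s))
x=t[(abs(t[:,1])<35)&(t[:,2]>38)&(t[:,2]<46)&(t[:,0]>138)&(t[:,0]<185)]
if len(x): print("crosshead",cv2.minAreaRect(x[:,:2].astype(np.float32)))
```

```text
2.025 [ 498.36569235 -249.08994791  181.59214679] [-0.75  0.58  1.69  0.43  1.24  0.68] [-0.    -0.     0.001]
handle n 2384 y [-12.7  -2.5   9.5] closing coord [-28.7 -26.7 -18.2  -5.2  18.2  25.7  27.5] z max 130.99782458273765
shaft y [-6.32495402e-04 -1.16970465e+00] 407
crosshead ((152.0811767578125, -0.40604591369628906), (27.69809341430664, 49.399227142333984), 0.48879870772361755)
```

View pics/w1.png

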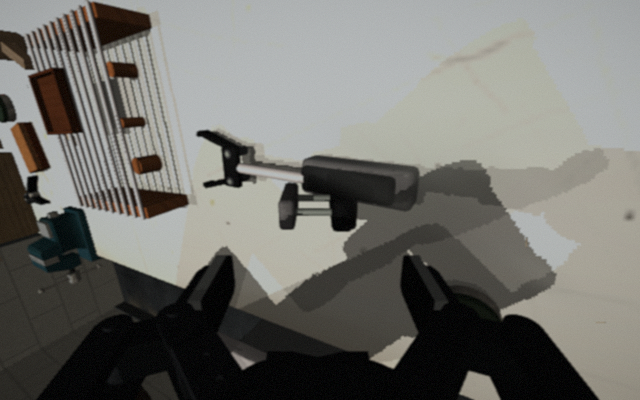

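The wrist view shows the handle (about (300,205)–(350,210)) centred between the fingers and square to them. I'll advance along the tool axis and squeeze lightly.

carry_out:
  commands:
    - [[0.002,0,0.06],[0,0,0],1]
    - [[0.002,0,0.12],[0,0,0],1]
    - [[0.002,0,0.16],[0,0,0],1]
    - [[0.002,0,0.2],[0,0,0],1]
    - [[0.002,0,0.2],[0,0,0],1]
    - [[0.002,0,0.2],[0,0,0],0.72]
    - [[0.002,0,0.2],[0,0,0],0.72]
    - [[0.002,0,0.2],[0,0,0],0.64]
    - [[0.002,0,0.2],[0,0,0],0.64]
    - [[0.002,0,0.2],[0,0,0],0.64]
    - [[0.002,0,0.2],[0,0,0],0.64]
    - [[0.002,0,0.2],[0,0,0],0.64]
  grip_force: 40

```text
time: 3.58
tcp_pos: [503.4, -200.2, 95.1]
tool_rot: [-0.258, 0.965, -0.038, 0.012]
ft_force: [-2.0, -4.6, 6.9]
finger_gap: 0.64
grasp_force: 11.8
```

Run:
```python
from h import *
o=readout.get_obs(); print(o["tcp_pos"],(rot(o["tool_rot"]).inv()*tool(85.5,-1)).as_rotvec().round(3))
for p in ((503,-199,125),(507,-145,125)): print(row(p,85.5,-1)[0],row(p,90,-1))
```

```text
[ 503.4059485  -200.23141029   95.10589701] [ 0.002 -0.003  0.001]
[-0.0008 -0.0319 -0.0506] (array([-0.0008, -0.0319, -0.0506]), array([ 0.0005, -0.0133, -0.0214]))
[-0.0014 -0.1258  0.0034] (array([-0.0014, -0.1258,  0.0034]), array([ 0.0005, -0.0133, -0.0214]))
```

carry_out:
  commands:
    - [[-0.001,-0.015,-0.025],[0,0,0],0.64]
    - [[-0.001,-0.032,-0.051],[0,0,0],0.64]
    - [[-0.001,-0.06,-0.034],[0,-0.005,-0.008],0.64]
    - [[-0.001,-0.09,-0.018],[0,-0.01,-0.016],0.64]
    - [[-0.0014,-0.126,0.0034],[0,-0.0133,-0.0214],0.64]
    - [[-0.0014,-0.126,0.0034],[0,-0.0133,-0.0214],0.64]
    - [[-0.0014,-0.126,0.0034],[0,-0.0133,-0.0214],0.64]

```text
time: 4.45
tcp_pos: [506.8, -143.6, 124.1]
tool_rot: [-0.259, 0.966, 0.0, -0.001]
ft_force: [0.3, -0.3, -2.8]
finger_gap: 0.64
grasp_force: 12.1
```

```bash
cat >> h.py <<'E'
def look(tag,names=("side","scene","wrist"),x0=507):
    o=readout.get_obs(); g=np.array(o["tcp_pos"]); print(o["time"],g.round(1),o["finger_gap"],o["grasp_force"])
    for n in names:
        p,d,W=cloud(n); cv2.imwrite(f"pics/{tag}_{n}.png",p[:,:,::-1]); np.savez(f"{tag}_{n}.npz",p=p,W=W)
        t=(W-g).reshape(-1,3); t=t[~np.isnan(t).any(1)]; t=np.stack([t[:,1],-t[:,0],t[:,2]+95],1) # reacher frame, yaw 90
        S=lambda a,b,c,e,f,h: t[(t[:,0]>a)&(t[:,0]<b)&(t[:,1]>c)&(t[:,1]<e)&(t[:,2]>f)&(t[:,2]<h)]
        x=S(130,180,-35,35,37,48); s=S(85,130,-14,14,30,46); f=S(-75,75,-26,26,20,45)
        if len(x)>10: print(n,"crosshead",[np.round(v,1) for v in cv2.minAreaRect(x[:,:2].astype(np.float32))],"z",np.median(x[:,2]).round(1))
        if len(s)>10: print("  shaft slope y",np.polyfit(s[:,0],s[:,1],1).round(3),"top z fit",np.polyfit(s[:,0],s[:,2],1).round(3))
        for sg in (1,-1):
            j=S(160,235,*((12,55) if sg>0 else (-55,-12)),5,34)
            if len(j)>10: print("  jaw",sg,"x max",np.percentile(j[:,0],98).round(1),"y out",np.percentile(sg*j[:,1],98).round(1),"z top",np.percentile(j[:,2],95).round(1))
E
python3 -c "
from h import *
look('a')"
```

```text
4.45 [ 506.8 -143.6  124.1] 0.6402388109148737 12.055764198303223
side crosshead [array([155.1,   5.9]), array([43.2, 35.6]), np.float64(57.0)] z 41.0
  shaft slope y [0.014 1.249] top z fit [-3.3000e-02  4.2266e+01]
  jaw 1 x max 220.9 y out 35.5 z top 30.4
scene crosshead [array([149.2,  13.6]), array([26.7, 34.4]), np.float64(89.3)] z 40.0
  jaw 1 x max 222.8 y out 35.8 z top 31.4
wrist crosshead [array([148.8,   1.6]), array([49.8, 37.5]), np.float64(89.1)] z 40.1
  shaft slope y [-0.    -0.261] top z fit [-6.0000e-03  3.7943e+01]
  jaw 1 x max 221.9 y out 34.3 z top 29.1
  jaw -1 x max 220.5 y out 32.3 z top 28.7
```

carry_out:
  commands:
    - [[0.0014,0.0128,0.0564],[0,0,0],0.64]
    - [[0.0014,0.0128,0.0564],[0,0,0],0.64]
    - [[0.0014,-0.012,0.0706],[0,0,0],0.64]
    - [[0.0014,-0.037,0.085],[0,0,0],0.64]
    - [[0.0014,-0.062,0.0994],[0,0,0],0.64]
    - [[0.0014,-0.087,0.1139],[0,0,0],0.64]
    - [[0.0014,-0.112,0.1284],[0,0,0],0.64]
    - [[0.0014,-0.137,0.1428],[0,0,0],0.64]
    - [[0.0014,-0.152,0.1515],[0,0,0],0.64]
    - [[0.0014,-0.164,0.1584],[0,0,0],0.64]
    - [[0.0014,-0.164,0.1584],[0,0,0],0.64]
    - [[0.0014,-0.164,0.1584],[0,0,0],0.64]

```text
time: 6.1
tcp_pos: [507.3, -33.6, 96.6]
tool_rot: [-0.259, 0.966, -0.0, -0.001]
ft_force: [0.0, -0.0, -2.4]
finger_gap: 0.649
grasp_force: 12.1
```

Run:
```python
from h import *
look('b')
for n in ("side","scene","wrist"):
    p=np.load(f"b_{n}.npz")["p"]; W=np.load(f"b_{n}.npz")["W"]; print(n); 
    w=W.reshape(-1,3); q=w[(abs(w[:,0]-507)<20)&(w[:,1]>150)&(w[:,1]<190)&(w[:,2]>31.5)&(w[:,2]<40)]; print(len(q), q.mean(0).round(1), q.min(0).round(1),q.max(0).round(1))
p=np.load("b_side.npz")["p"]; a=cv2.resize(p[150:260,230:390],(800,550),interpolation=cv2.INTER_CUBIC); cv2.imwrite("pics/b_crop.png",a[:,:,::-1])
```

```text
6.1 [507.3 -33.6  96.6] 0.6489849173910651 12.051025629043579
side crosshead [array([148.7,   5.6]), array([36.7, 38.4]), np.float64(3.4)] z 41.8
  shaft slope y [-0.016  4.   ] top z fit [3.2000e-02 3.6402e+01]
  jaw 1 x max 216.7 y out 33.9 z top 31.4
scene crosshead [array([159.5,  16. ]), array([20.7, 32. ]), np.float64(45.3)] z 41.4
  jaw 1 x max 220.6 y out 34.9 z top 32.3
wrist crosshead [array([149.1,   0.4]), array([49.3, 37.8]), np.float64(88.5)] z 41.0
  shaft slope y [ 0.002 -1.435] top z fit [-2.0000e-03  3.8492e+01]
  jaw 1 x max 230.7 y out 52.6 z top 32.0
  jaw -1 x max 218.3 y out 33.3 z top 29.9
side
30 [506.8 162.5  35.6] [494.9 156.4  32.2] [518.1 183.5  39.2]
scene
40 [506.2 169.8  35.8] [495.  154.7  31.5] [517.3 181.2  39.2]
wrist
240 [508.1 160.4  34.5] [494.4 154.   31.6] [520.7 182.7  36.3]
```

View pics/b_crop.png

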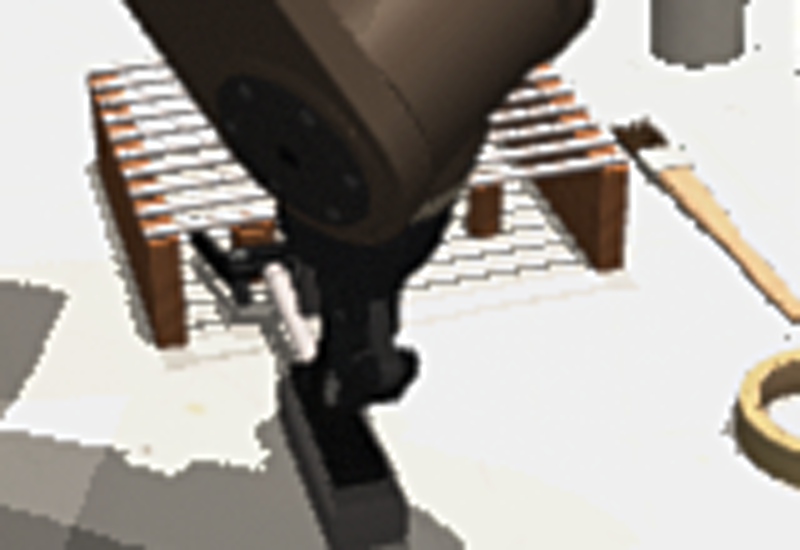

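The crop shows the left jaw (about (220,265)) passing left of the wide spacer (about (255,235)), clear of the batten. I'll squeeze gradually.

carry_out:
  commands:
    - [[0,0,0],[0,0,0],0.61]
    - [[0,0,0],[0,0,0],0.58]
    - [[0,0,0],[0,0,0],0.56]
    - [[0,0,0],[0,0,0],0.54]
    - [[0,0,0],[0,0,0],0.52]
    - [[0,0,0],[0,0,0],0.5]
    - [[0,0,0],[0,0,0],0.48]
    - [[0,0,0],[0,0,0],0.48]
    - [[0,0,0],[0,0,0],0.48]
  grip_force: 40

```text
time: 7.38
tcp_pos: [507.3, -33.3, 96.6]
tool_rot: [-0.259, 0.966, 0.0, -0.001]
ft_force: [-0.2, -1.1, -1.5]
finger_gap: 0.525
grasp_force: 42.1
```

Run:
```python
from h import *
look('c',("wrist","scene"))
for n in ("wrist","scene"):
    w=np.load(f"c_{n}.npz")["W"].reshape(-1,3); q=w[(abs(w[:,0]-507)<20)&(w[:,1]>150)&(w[:,1]<190)&(w[:,2]>33)&(w[:,2]<45)]; print(len(q), q.mean(0).round(1), q.min(0).round(1),q.max(0).round(1))
```

```text
7.375 [507.3 -33.3  96.6] 0.5246494307326635 42.100154757499695
wrist crosshead [array([151.4,   0.4]), array([49.7, 42.6]), np.float64(90.0)] z 41.5
  shaft slope y [-0.005 -0.636] top z fit [-5.0000e-03  3.9481e+01]
  jaw 1 x max 231.2 y out 52.5 z top 32.4
  jaw -1 x max 226.9 y out 21.6 z top 30.7
scene crosshead [array([157.6,  11.7]), array([19.8, 29.2]), np.float64(1.0)] z 41.8
  jaw 1 x max 228.4 y out 20.7 z top 31.9
196 [507.6 161.4  35. ] [494.1 154.2  33.1] [520.2 181.9  36.4]
40 [503.7 170.9  36.2] [488.1 154.4  33. ] [518.5 183.8  41.3]
```

carry_out:
  commands:
    - [[0,-0.004,-0.007],[0,0,0],0.48]
    - [[0,-0.008,-0.0139],[0,0,0],0.48]
    - [[0,0.013,-0.026],[0,0,0],0.48]
    - [[0,0.041,-0.042],[0,0,0],0.48]
    - [[0,0.07,-0.0587],[0,0,0],0.48]
    - [[0,0.099,-0.0755],[0,0,0],0.48]
    - [[0,0.128,-0.0922],[0,0,0],0.48]
    - [[0,0.157,-0.109],[0,0,0],0.48]
    - [[0,0.186,-0.1258],[0,0,0],0.48]
    - [[0,0.186,-0.1258],[0,0,0],0.48]
    - [[0,0.16,-0.174],[0,0,0],0.48]
    - [[0,0.13,-0.231],[0,0,0],0.48]
    - [[0,0.0972,-0.2917],[0,0,0],0.48]
    - [[0,0.0972,-0.2917],[0,0,0],0.48]

```text
time: 9.22
tcp_pos: [507.9, -148.2, 200.5]
tool_rot: [-0.258, 0.966, 0.001, 0.001]
ft_force: [0.8, 0.0, -4.1]
finger_gap: 0.524
grasp_force: 42.1
```

Run:
```python
from h import *
look('d'); g=np.array(readout.get_obs()["tcp_pos"])
for n in ("side","scene","wrist"):
    w=np.load(f"d_{n}.npz")["W"].reshape(-1,3)-g; q=w[(abs(w[:,0])<13)&(w[:,1]>183)&(w[:,1]<225)&(w[:,2]>-64)&(w[:,2]<-50)]; print(n,len(q), q.mean(0).round(1) if len(q) else 0, np.percentile(q,[3,97],axis=0).round(1).tolist() if len(q) else 0)
p=np.load("d_side.npz")["p"]; a=cv2.resize(p[130:260,230:390],(720,585),interpolation=cv2.INTER_CUBIC); cv2.imwrite("pics/d_crop.png",a[:,:,::-1])
```

```text
9.225 [ 507.9 -148.2  200.5] 0.5239693732878936 42.131638526916504
side crosshead [array([152. ,   1.3]), array([48.5, 42.8]), np.float64(88.8)] z 41.8
  shaft slope y [-0.012  3.017] top z fit [-1.0000e-02  4.0763e+01]
  jaw 1 x max 228.9 y out 23.0 z top 33.7
  jaw -1 x max 228.7 y out 18.8 z top 32.2
scene crosshead [array([160.7,  21. ]), array([24.9, 14. ]), np.float64(9.2)] z 39.4
  jaw 1 x max 205.9 y out 22.5 z top 28.6
wrist crosshead [array([151.5,   1.2]), array([42.8, 49.4]), np.float64(1.2)] z 39.1
  shaft slope y [-0.    -0.317] top z fit [-6.0000e-03  3.7038e+01]
  jaw 1 x max 228.6 y out 20.5 z top 30.9
  jaw -1 x max 227.4 y out 20.9 z top 28.1
side 60 [ -0.5 200.7 -58.8] [[-12.7, 189.2, -61.7], [11.7, 214.9, -57.1]]
scene 0 0 0
wrist 403 [  0.2 200.  -61.4] [[-11.5, 189.0, -63.5], [11.6, 212.9, -60.5]]
```

View pics/d_crop.png

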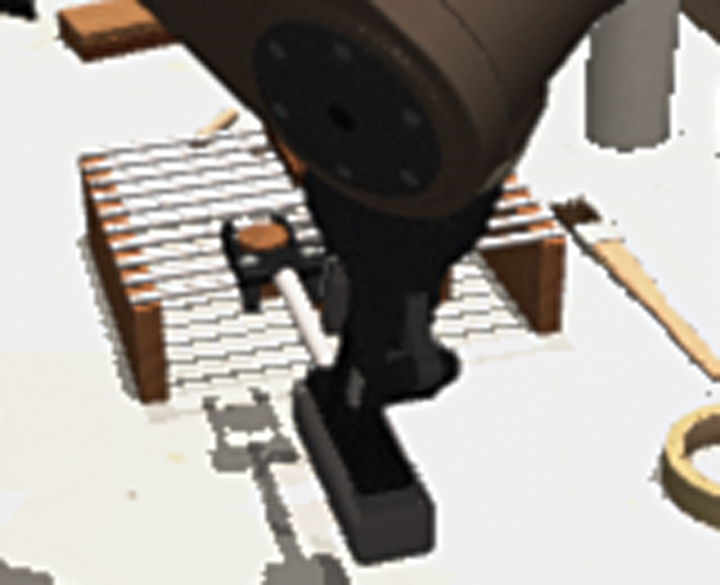

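The side crop shows the spacer's round top at (262,235) held level between the jaws. I'll move it over the tray.

carry_out:
  commands:
    - [[0.05,0,0],[0,0,0],0.48]
    - [[0.11,0,0],[0,0,0],0.48]
    - [[0.17,-0.04,0.023],[0,0,0],0.48]
    - [[0.2012,-0.1,0.0577],[0,0,0],0.48]
    - [[0.2012,-0.16,0.0924],[0,0,0],0.48]
    - [[0.2012,-0.22,0.127],[0,0,0],0.48]
    - [[0.2012,-0.28,0.1616],[0,0,0],0.48]
    - [[0.2012,-0.33,0.1905],[0,0,0],0.48]
    - [[0.2012,-0.3563,0.2057],[0,0,0],0.48]
    - [[0.2012,-0.3563,0.2057],[0,0,0],0.48]
    - [[0.2012,-0.3563,0.2057],[0,0,0],0.48]
    - [[0.2012,-0.3393,0.2351],[0,0,0],0.48]
    - [[0.2012,-0.3393,0.2351],[0,0,0],0.48]
    - [[0.2012,-0.3393,0.2351],[0,0,0],0.48]

```text
time: 11.12
tcp_pos: [607.9, 57.1, 181.2]
tool_rot: [-0.259, 0.966, -0.0, -0.001]
ft_force: [0.0, -0.0, -2.5]
finger_gap: 0.524
grasp_force: 42.2
```

Run:
```python
from h import *
look('e',("wrist","side")); o=readout.get_obs(); g=np.array(o["tcp_pos"]); print((rot(o["tool_rot"]).inv()*tool(90,-1)).as_rotvec().round(3))
for n in ("side","wrist"):
    w=np.load(f"e_{n}.npz")["W"].reshape(-1,3); q=w-g; q=q[(abs(q[:,0])<18)&(q[:,1]>180)&(q[:,1]<225)&(q[:,2]>-66)&(q[:,2]<-50)]; 
    t=w[(w[:,0]>550)&(w[:,0]<670)&(w[:,1]>205)&(w[:,1]<315)&(w[:,2]>86)&(w[:,2]<96)]
    f=w[(w[:,0]>575)&(w[:,0]<640)&(w[:,1]>225)&(w[:,1]<295)&(w[:,2]>78)&(w[:,2]<86)]
    print(n,len(q), (np.median(q,0)+g).round(1) if len(q) else 0, "tray",cv2.minAreaRect(t[:,:2].astype(np.float32)) if len(t) else 0,"floor",np.median(f[:,2]))
    if len(q)>20:
        A=np.c_[q[:,:2],np.ones(len(q))]; print("top plane",np.linalg.lstsq(A,q[:,2],rcond=None)[0].round(3))
```

```text
11.125 [607.9  57.1 181.2] 0.5239525446073614 42.15122938156128
wrist crosshead [array([151.2,   0.2]), array([42.3, 49.7]), np.float64(0.4)] z 41.2
  shaft slope y [-1.000e-03 -1.104e+00] top z fit [-5.0000e-03  3.9169e+01]
  jaw 1 x max 228.7 y out 19.7 z top 33.0
  jaw -1 x max 226.9 y out 43.8 z top 30.5
side crosshead [array([154.9,   0.7]), array([40.8, 49.6]), np.float64(6.8)] z 42.8
  shaft slope y [0.012 1.427] top z fit [-2.3000e-02  4.2862e+01]
  jaw 1 x max 229.4 y out 43.0 z top 32.5
  jaw -1 x max 233.3 y out 43.8 z top 33.0
[ 0.     0.001 -0.   ]
side 38 [606.9 259.1 121.1] tray ((607.80029296875, 259.4222106933594), (93.51876831054688, 88.54515838623047), 89.06512451171875) floor 82.96196806301657
top plane [ 7.000e-03 -5.800e-02 -4.918e+01]
wrist 560 [609.2 256.8 119.2] tray ((609.1790771484375, 259.250732421875), (89.69672393798828, 91.29492950439453), 0.5200977325439453) floor 81.4001254838316
top plane [-3.000e-02 -1.300e-02 -6.062e+01]
```

View pics/e_wrist.png

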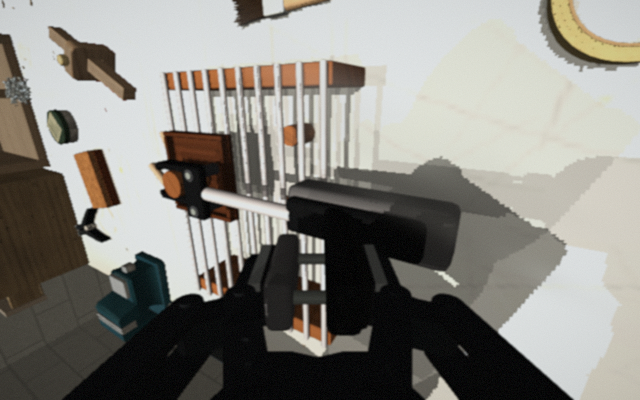

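The wrist view shows the spacer (about (175,182)) over the tray's middle, about 2 mm above its floor. I'll lower slowly and watch the force.

carry_out:
  commands:
    - [[0,0.001,0.0018],[0,0,0],0.48]
    - [[0,0.002,0.0035],[0,0,0],0.48]
    - [[0,0.002,0.0035],[0,0,0],0.48]
    - [[0,0.002,0.0035],[0,0,0],0.48]

```text
time: 11.72
tcp_pos: [607.9, 57.5, 179.5]
tool_rot: [-0.259, 0.966, 0.0, -0.001]
ft_force: [-0.9, 0.2, -4.1]
finger_gap: 0.521
grasp_force: 42.2
```

carry_out:
  commands:
    - [[0,0.0005,0.0009],[0,0,0],0.48]
    - [[0,0.001,0.0018],[0,0,0],0.48]
    - [[0,0.001,0.0018],[0,0,0],0.48]
    - [[0,0.001,0.0018],[0,0,0],0.48]

```text
time: 12.22
tcp_pos: [608.0, 57.4, 178.5]
tool_rot: [-0.259, 0.966, 0.0, -0.001]
ft_force: [0.3, -0.9, -1.4]
finger_gap: 0.525
grasp_force: 42.9
```

carry_out:
  commands:
    - [[0,0.0005,0.0009],[0,0,0],0.48]
    - [[0,0.001,0.0018],[0,0,0],0.48]
    - [[0,0.001,0.0018],[0,0,0],0.48]
    - [[0,0.001,0.0018],[0,0,0],0.48]

```text
time: 12.72
tcp_pos: [608.0, 57.4, 177.6]
tool_rot: [-0.259, 0.966, 0.0, -0.001]
ft_force: [-0.5, -3.1, 2.1]
finger_gap: 0.528
grasp_force: 44.3
```

carry_out:
  commands:
    - [[0,-0.0005,-0.0009],[0,0,0],0.52]
    - [[0,-0.0005,-0.0009],[0,0,0],0.53]
    - [[0,-0.0015,-0.0009],[0,0,0],0.55]
    - [[0,-0.003,-0.0009],[0,0,0],0.57]
    - [[0,-0.005,-0.0009],[0,0,0],0.6]
    - [[0,-0.007,-0.0009],[0,0,0],0.62]
    - [[0,-0.009,-0.0009],[0,0,0],0.64]
    - [[0,-0.009,-0.0009],[0,0,0],0.64]
    - [[0,-0.009,-0.0009],[0,0,0],0.64]

```text
time: 13.85
tcp_pos: [607.9, 61.1, 180.1]
tool_rot: [-0.259, 0.966, 0.0, -0.001]
ft_force: [0.5, -0.4, -2.8]
finger_gap: 0.641
grasp_force: 12.1
```

```bash
cat >> h.py <<'E'
def sp(tag,names=("side","wrist")):
    for n in names:
        w=np.load(f"{tag}_{n}.npz")["W"].reshape(-1,3); q=w[(abs(w[:,0]-608)<25)&(abs(w[:,1]-258)<30)&(w[:,2]>112.5)&(w[:,2]<124)]
        if len(q)>8:
            A=np.c_[q[:,:2]-q[:,:2].mean(0),np.ones(len(q))]; print(n,len(q),"centre",(np.percentile(q,3,axis=0)/2+np.percentile(q,97,axis=0)/2).round(1),"plane",np.linalg.lstsq(A,q[:,2],rcond=None)[0].round(3))
E
python3 -c "
from h import *
look('f',('wrist','side')); sp('f')"
```

```text
13.85 [607.9  61.1 180.1] 0.6408081936444379 12.10104301571846
wrist crosshead [array([1.488e+02, 1.000e-01]), array([37.3, 49.6]), np.float64(0.9)] z 41.1
  shaft slope y [-1.0e-03 -1.1e+00] top z fit [-2.0000e-03  3.8507e+01]
  jaw 1 x max 222.5 y out 42.0 z top 30.3
  jaw -1 x max 227.1 y out 44.9 z top 30.2
side crosshead [array([149.3,   1.9]), array([48.2, 36.3]), np.float64(87.3)] z 42.3
  shaft slope y [-0.004  2.963] top z fit [-3.3000e-02  4.2898e+01]
  jaw 1 x max 226.1 y out 43.8 z top 31.0
  jaw -1 x max 224.3 y out 44.4 z top 31.2
side 38 centre [607.  255.4 117.5] plane [-4.00000e-03  1.10000e-01  1.17945e+02]
wrist 586 centre [608.4 254.8 115.5] plane [-1.10000e-02  9.60000e-02  1.16229e+02]
```

```bash
cat >> h.py <<'E'
def sp2(tag,names=("side","wrist")):
    for n in names:
        a=np.load(f"{tag}_{n}.npz"); w=a["W"].reshape(-1,3); p=a["p"].reshape(-1,3).astype(int)
        m=(abs(w[:,0]-608)<25)&(abs(w[:,1]-258)<30)&(w[:,2]>113)&(w[:,2]<124)&(p[:,0]>p[:,2]+35)
        q=w[m]
        if len(q)>8:
            A=np.c_[q[:,:2]-q[:,:2].mean(0),np.ones(len(q))]; print(n,len(q),"lo",np.percentile(q,3,axis=0).round(1),"hi",np.percentile(q,97,axis=0).round(1),"plane",np.linalg.lstsq(A,q[:,2],rcond=None)[0].round(3))
E
python3 -c "
from h import *
sp2('e');sp2('f')"
```

```text
side 31 lo [595.2 246.3 119.1] hi [619.2 269.8 122.3] plane [3.10000e-02 1.00000e-03 1.21111e+02]
wrist 425 lo [594.7 246.2 115.7] hi [619.7 270.7 120.3] plane [-1.10000e-02  9.00000e-03  1.19064e+02]
side 30 lo [596.1 248.7 116.1] hi [619.1 270.7 120.8] plane [-4.0000e-03  3.9000e-02  1.1872e+02]
wrist 418 lo [596.  247.  113.9] hi [620.  271.  118.1] plane [-3.00000e-02  4.10000e-02  1.17038e+02]
```

The spacer stands at about (608,259) with its top level at about 117, and the jaws are open. I'll lift straight up.

carry_out:
  commands:
    - [[0,-0.006,-0.0104],[0,0,0],0.64]
    - [[0,-0.014,-0.0242],[0,0,0],0.64]
    - [[0,-0.026,-0.045],[0,0,0],0.64]
    - [[0,-0.042,-0.0727],[0,0,0],0.64]
    - [[0,-0.06,-0.104],[0,0,0],0.64]
    - [[0,-0.06,-0.104],[0,0,0],0.64]

```text
time: 14.7
tcp_pos: [608.4, 61.1, 242.0]
tool_rot: [-0.259, 0.966, 0.0, 0.001]
ft_force: [0.4, 0.2, -3.2]
finger_gap: 0.639
grasp_force: 12.1
```

Run:
```python
from h import *
look('g',('wrist','side')); sp2('g')
for p in ((608,-140,235),(504,-196,235),(504,-196,105),(504,-196,97)): print(p,*row(p,85.5,-1))
```

```text
14.7 [608.4  61.1 242. ] 0.6390610281263603 12.10668683052063
wrist crosshead [array([148.8,   0.2]), array([49.3, 37.6]), np.float64(89.4)] z 41.0
  shaft slope y [ 0.002 -1.505] top z fit [ 0.    38.208]
  jaw 1 x max 222.9 y out 32.5 z top 29.8
  jaw -1 x max 220.5 y out 33.4 z top 30.0
side crosshead [array([150.6,   2.2]), array([35.8, 48. ]), np.float64(7.1)] z 41.3
  shaft slope y [0.016 1.384] top z fit [1.4000e-02 3.6634e+01]
  jaw 1 x max 222.8 y out 34.1 z top 31.0
  jaw -1 x max 223.4 y out 30.8 z top 31.0
side 39 lo [595.7 246.6 113.8] hi [619.2 275.8 121. ] plane [-1.00000e-03  5.30000e-02  1.17944e+02]
wrist 247 lo [595.6 246.9 114.2] hi [620.2 267.3 118.1] plane [-1.80000e-02  3.80000e-02  1.16932e+02]
(608, -140, 235) [-0.      0.3536 -0.1921] [0.0001 0.013  0.0216]
(504, -196, 235) [-0.2081  0.4507 -0.2477] [0.0001 0.013  0.0216]
(504, -196, 105) [-0.2077  0.5806 -0.0225] [0.0001 0.013  0.0216]
(504, -196, 97) [-0.2077  0.5886 -0.0087] [0.0001 0.013  0.0216]
```

carry_out:
  commands:
    - [[0,0.08,-0.045],[0,0,0],0.64]
    - [[0,0.16,-0.09],[0,0,0],0.64]
    - [[0,0.25,-0.14],[0,0,0],0.64]
    - [[0,0.3536,-0.1921],[0,0,0],0.64]
    - [[-0.05,0.38,-0.21],[0,0.004,0.006],0.64]
    - [[-0.13,0.42,-0.23],[0,0.009,0.014],0.64]
    - [[-0.2081,0.4507,-0.2477],[0,0.013,0.0216],0.64]
    - [[-0.2081,0.4507,-0.2477],[0,0.013,0.0216],0.64]
    - [[-0.208,0.49,-0.18],[0,0.013,0.0216],0.64]
    - [[-0.208,0.53,-0.11],[0,0.013,0.0216],0.64]
    - [[-0.2077,0.56,-0.058],[0,0.013,0.0216],0.64]
    - [[-0.2077,0.5806,-0.0225],[0,0.013,0.0216],0.64]
    - [[-0.2077,0.5846,-0.0156],[0,0.013,0.0216],0.64]
    - [[-0.2077,0.5886,-0.0087],[0,0.013,0.0216],0.64]
    - [[-0.2077,0.5886,-0.0087],[0,0.013,0.0216],0.64]
    - [[-0.2077,0.5886,-0.0087],[0,0.013,0.0216],0.64]

```text
time: 16.8
tcp_pos: [504.3, -196.1, 97.6]
tool_rot: [-0.258, 0.965, -0.038, 0.011]
ft_force: [-0.1, -0.5, -2.8]
finger_gap: 0.642
grasp_force: 12.1
```

Lower 2 mm at a time until the foot touches.

carry_out:
  commands:
    - [[0,0.001,0.0017],[0,0,0],0.64]
    - [[0,0.002,0.0035],[0,0,0],0.64]
    - [[0,0.002,0.0035],[0,0,0],0.64]
    - [[0,0.002,0.0035],[0,0,0],0.64]

```text
time: 17.3
tcp_pos: [504.1, -196.0, 94.9]
tool_rot: [-0.259, 0.965, -0.038, 0.01]
ft_force: [-0.3, -0.5, -2.6]
finger_gap: 0.644
grasp_force: 12.1
```

carry_out:
  commands:
    - [[0,0.0005,0.0009],[0,0,0],0.64]
    - [[0,0.001,0.0017],[0,0,0],0.64]
    - [[0,0.001,0.0017],[0,0,0],0.64]
    - [[0,0.001,0.0017],[0,0,0],0.64]

```text
time: 17.8
tcp_pos: [504.1, -196.2, 94.4]
tool_rot: [-0.259, 0.965, -0.038, 0.01]
ft_force: [-2.8, -2.0, 5.1]
finger_gap: 0.639
grasp_force: 11.2
```

Contact made. I'll open and back off along the tool axis.

carry_out:
  commands:
    - [[0,0,0],[0,0,0],0.66]
    - [[0,0,0],[0,0,0],0.69]
    - [[0,0,0],[0,0,0],0.74]
    - [[0,0,0],[0,0,0],0.85]
    - [[0,0,0],[0,0,0],1]
    - [[0,0,0],[0,0,0],1]
    - [[0,0,0],[0,0,0],1]
    - [[0,0,-0.03],[0,0,0],1]
    - [[0,0,-0.08],[0,0,0],1]
    - [[0,0,-0.15],[0,0,0],1]
    - [[0,0,-0.25],[0,0,0],1]
    - [[0,0,-0.3],[0,0,0],1]
    - [[0,0,-0.3],[0,0,0],1]

```text
time: 19.42
tcp_pos: [498.3, -272.0, 225.7]
tool_rot: [-0.257, 0.966, -0.038, 0.012]
ft_force: [-0.4, 0.1, 0.8]
finger_gap: 1.001
grasp_force: 0.0
```

Run:
```python
from h import *
for n in ("side","wrist"):
    p,d,W=cloud(n); np.savez(f"h_{n}.npz",p=p,W=W); print(n); fit(W)
sp2("h")
p=np.load("h_side.npz")["p"]; a=cv2.resize(p[130:330,200:440],(720,600),interpolation=cv2.INTER_CUBIC); cv2.imwrite("pics/h.png",a[:,:,::-1])
```

```text
side
spacer [ -73522.  -132922.6  152335. ] 28 xrange [566.7 577.9]
rack rect ((496.98748779296875, 209.71800231933594), (119.55023193359375, 206.61123657226562), 0.9162119030952454) z 78.0
crosshead [513.4 -44.3  41.5] ((513.7890625, -43.55051803588867), (31.135589599609375, 49.53912353515625), 81.30619812011719)
shaft [508.8 -98.9  39.5] 50
foot ((503.5463562011719, -183.361083984375), (144.36424255371094, 40.53689193725586), 86.15997314453125) footend y -254.8
wrist
spacer [  -5999.2 -156745.1  157058.7] 124 xrange [567.6 580.6]
spacer [650.6 174.4  10.5] 231 xrange [640.  660.3]
tray rect ((608.6365966796875, 258.21881103515625), (89.44005584716797, 92.29915618896484), 0.40474429726600647) floor z 86.7 top 96.4
rack rect ((576.0245361328125, 209.27578735351562), (277.923583984375, 206.98406982421875), 0.44376686215400696) z 78.4
crosshead [514.7 -43.9  40.7] ((513.7056274414062, -44.734405517578125), (30.64015007019043, 49.04338836669922), 84.50991821289062)
shaft [ 510.1 -100.7   38.5] 246
foot ((503.0469970703125, -182.81381225585938), (146.0704803466797, 40.77790451049805), 85.87240600585938) footend y -255.7
wrist 116 lo [596.3 245.9 116.1] hi [618.1 271.1 117.9] plane [-7.00000e-03  5.00000e-03  1.17155e+02]
```

View pics/h.png

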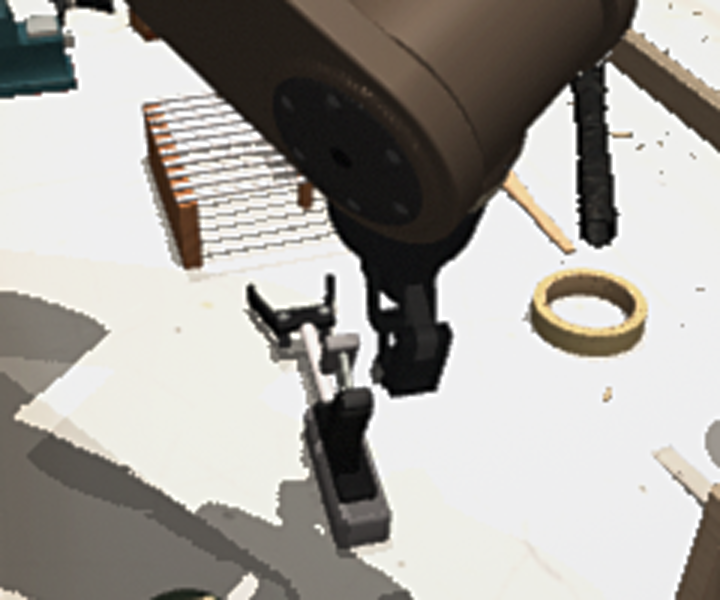

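The reacher stands on its foot (about (345,480)) with the gripper clear of it. The spacer is level in the tray with its top at z=117, and the other two spacers haven't moved.

```bash
python3 -c "
from rig import arm
print(arm.close_job())"
```

```text
the job is handed in; nothing more can be done
None
```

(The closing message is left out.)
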